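Line up the kitchen canisters by height on the ledge

TASK

Tidy the four white canisters onto the wooden ledge in order of height: the tallest on the coaster next to the oil bottle, then each shorter one in turn, so that the shortest ends up next to the pepper mill. Stand each one upright in the middle of its own coaster, set down rather than dropped or tipped, and leave the bottle and the mill where they stand.

Things in the scene. Friction and masses are not known exactly. Their poses are not given: they have to be found in the camera images.
- canister_slim: loose kitchen canister, upright cylinder of white glazed ceramic with a flat wooden lid of the same width (fixed on; thin dark seal under it); the tallest of the four: 130 mm tall, 46 mm in diameter. Origin at the centre of its underside, z up. 0.1 to 0.45 kg.
- canister_broad: loose kitchen canister, upright cylinder of white glazed ceramic with a flat wooden lid of the same width (fixed on; thin dark seal under it); second tallest and the thickest of the four: 105 mm tall, 58 mm in diameter. Origin at the centre of its underside, z up. 0.1 to 0.45 kg.
- canister_small: loose kitchen canister, upright cylinder of white glazed ceramic with a flat wooden lid of the same width (fixed on; thin dark seal under it); third tallest and the thinnest of the four: 80 mm tall, 42 mm in diameter. Origin at the centre of its underside, z up. 0.1 to 0.45 kg.
- canister_squat: loose kitchen canister, upright cylinder of white glazed ceramic with a flat wooden lid of the same width (fixed on; thin dark seal under it); the shortest, wider than the slim one, of the four: 57 mm tall, 54 mm in diameter. Origin at the centre of its underside, z up. 0.1 to 0.45 kg.
- coaster_1: fixed round cork coaster, 70 mm in diameter, 5 mm thick, on a low dark wooden ledge (100 mm deep, 380 mm long, top 18 mm above the counter). Origin at the centre of its underside; its top is 23 mm above the counter. The four lie in a row about 90 mm apart, 1 at the robot's left (+y) end to 4 at the right; this is number 1. Its own yaw means nothing.
- coaster_2: fixed round cork coaster, 70 mm in diameter, 5 mm thick, on a low dark wooden ledge (100 mm deep, 380 mm long, top 18 mm above the counter). Origin at the centre of its underside; its top is 23 mm above the counter. The four lie in a row about 90 mm apart, 1 at the robot's left (+y) end to 4 at the right; this is number 2. Its own yaw means nothing.
- coaster_3: fixed round cork coaster, 70 mm in diameter, 5 mm thick, on a low dark wooden ledge (100 mm deep, 380 mm long, top 18 mm above the counter). Origin at the centre of its underside; its top is 23 mm above the counter. The four lie in a row about 90 mm apart, 1 at the robot's left (+y) end to 4 at the right; this is number 3. Its own yaw means nothing.
- coaster_4: fixed round cork coaster, 70 mm in diameter, 5 mm thick, on a low dark wooden ledge (100 mm deep, 380 mm long, top 18 mm above the counter). Origin at the centre of its underside; its top is 23 mm above the counter. The four lie in a row about 90 mm apart, 1 at the robot's left (+y) end to 4 at the right; this is number 4. Its own yaw means nothing.
- oil_bottle: oil bottle: round green glass bottle with sloping shoulder, slim neck and black cap, 170 mm tall, 56 mm in diameter. Origin at the centre of its underside. It stands on the counter just beyond one end of the ledge, about 130 mm from the end coaster's centre; which end differs from start to start. Loose; leave it standing where it is.
- mill: pepper mill: turned brown wood with a waist and a round head, 145 mm tall, 54 mm in diameter. Origin at the centre of its underside. It stands on the counter just beyond the other end of the ledge, about 130 mm from the end coaster's centre; which end differs from start to start. Loose; leave it standing where it is.
Not all that is in view belongs to the job. Leave any yellow look-alike of the oil_bottle alone.

How it is judged:
At the end, for the whole second after the job is handed in: Each canister stands upright (within 0.1 rad) and at rest on its own coaster, its centre within 12 mm of the coaster's centre, in falling order of height (130, 105, 80, 57 mm) from the coaster next to the oil bottle to the one next to the pepper mill (((horizontal distance between oil_bottle and coaster_1 below 0.26 m and horizontal distance between canister_slim and coaster_1 below 0.012 m and horizontal distance between canister_broad and coaster_2 below 0.012 m and horizontal distance between canister_small and coaster_3 below 0.012 m and horizontal distance between canister_squat and coaster_4 below 0.012 m) or (horizontal distance between oil_bottle and coaster_4 below 0.26 m and horizontal distance between canister_slim and coaster_4 below 0.012 m and horizontal distance between canister_broad and coaster_3 below 0.012 m and horizontal distance between canister_small and coaster_2 below 0.012 m and horizontal distance between canister_squat and coaster_1 below 0.012 m)) and z of canister_slim in the frame of coaster_1 between 0.002 and 0.009 m and angle between each of canister_slim, canister_broad, canister_small, canister_squat's own z axis and vertical below 0.1 rad and linear speed of each of canister_slim, canister_broad, canister_small, canister_squat below 0.02 m/s and z of canister_broad in the frame of coaster_1 between 0.002 and 0.009 m and z of canister_small in the frame of coaster_1 between 0.002 and 0.009 m and z of canister_squat in the frame of coaster_1 between 0.002 and 0.009 m); the robot touches nothing.
It fails at once if the oil bottle or the pepper mill is shifted by more than 25 mm or tipped over (distance of any of oil_bottle, mill from where it was at the start of the episode above 0.025 m or angle between any of oil_bottle, mill's own z axis and vertical above 0.5 rad).
It fails at once if a canister is tipped by more than about 35 degrees (angle between any of canister_slim, canister_broad, canister_small, canister_squat's own z axis and vertical above 0.6 rad).
It fails at once if a canister is dropped: it falls faster than 0.65 m/s (some 20 mm of free fall) while the fingers do not hold it ((contact force between the fingers and canister_slim below 0.05 N and linear speed of canister_slim above 0.65 m/s) or (contact force between the fingers and canister_broad below 0.05 N and linear speed of canister_broad above 0.65 m/s) or (contact force between the fingers and canister_small below 0.05 N and linear speed of canister_small above 0.65 m/s) or (contact force between the fingers and canister_squat below 0.05 N and linear speed of canister_squat above 0.65 m/s)).
It also fails if it takes over 96 s, if anything falls off the work surface, if the arm or the gripper's body presses on something with over 40 N, if the wrist force passes 120 N, or if a joint passes its speed limit or range.

ROBOT

A 6-joint arm with a two-finger parallel gripper is mounted at the origin on the work surface. World frame = base frame: x ahead of the robot, y to its left, z up, the work surface at z = 0. Lengths are in m, angles in rad, forces in N, time in s.
With the tool pointing down it reaches from about 0.4 to 0.925 m from the base axis. Payload 12.5 kg.
Tool frame: the origin (TCP) lies midway between the tips of the shut fingers; the grasp point (between the pads) lies env.tcp_to_grasp behind it (env.tcp_to_grasp is the distance from the TCP to the grasp point, in m); y points along the fingers, x is the direction in which the jaws open and shut, and the axes are right-handed (so a half turn about y gives the same grasp; the last joint's range is limited). The gripper opens to 95 mm and grips with 3 to 60 N. Pads are 20 mm wide; open, the fingers measure 119 mm over their backs; the gripper's body (75 mm by 180 mm) begins 59 mm behind the grasp point.
Start: joints at [-1.398, 0.491, 1.559, -0, 1.092, -0.106], TCP at [0.172, -0.601, 0.215] pointing down, gripper open.
Joint ranges: [-3.1, 3.1], [-0.84, 2.19], [0.05, 2.79], [-1.13, 4.28], [0.06, 2.93], [-2.69, 2.69]. Speed limits (rad/s): [2.22, 2.22, 2.79, 3.14, 3.14, 3.14].

INTERFACE

Orientations are given as a unit quaternion [w, x, y, z].
In Python, from workcell import env gives the robot as it stands. Calls block until the motion is done:
- env.goto(position, orientation): joint-space move of the TCP to a pose.
- env.move_straight(position, attitude=None, speed=0.15): straight line of the TCP; attitude=None keeps the orientation; speed is the mean speed in m/s.
- env.movej(angles): joint-space move.
- env.set_gripper(opening): finger opening in m; the grip force is fixed at half the most; returns when the fingers have stopped.
- env.dwell(seconds).
- env.ik(position, orientation): joint angles nearest the present ones, or None.
- env.read_state(): the state.
- env.snapshot(name): name is "side" or "top" or "wrist"; returns a dict with "color" (420x560x3 uint8, red, green, blue), "z_map" (420x560 float32, m along the optical axis (not along the pixel's ray), 0 where there is no reading), "K" (3x3 intrinsics, pixels), "k1" (the pictures are not rectified: a ray, as slopes to the right and down, at radius r is drawn at 1 + k1 r^2 times it, then the intrinsics apply), "R" (3x3) and "t" (3): a world point X has camera coordinates R X + t; the wrist camera has in their place "hand_eye" (4x4, takes a point from camera to tool coordinates, whose origin is the TCP and whose axes are the tool frame's). Camera axes: x right, y down, z forward; pixel columns grow to the right and rows downward; lengths in m; the calibration is good to about 2 mm. A picture is of the moment at which its call begins: read the wrist's pose just before it.
A pose or a line that the arm cannot do raises env.MotionError and nothing moves.
- env.close_job(): hands the job in, once; it reports no verdict.
The state is a dict: "clock": time; "qpos": joint angles; "joint_vel": joint speeds; "joint_efforts": joint torques, N m; "tcp_pos": TCP position; "tcp_rot": TCP orientation; "ft_force": force on the tool from outside, world axes, zero at the start; "ft_torque": the same for the moment, N m; "width": finger opening in m.
Only numpy, scipy, OpenCV 4.12 (cv2) and the standard library are available. Lean on these libraries where they do the work, as an engineer would, in place of code of your own. Each camera call takes 0.05 s, during which the arm holds its last target.

## Working session

There is one attempt and no reset: what is moved stays moved. The work goes in short steps, each a Python script; the robot and the scene stay as the last script left them, time stands still between calls to the robot, and variables do not carry over. Pictures are saved under pics/ and viewed, and the job is handed in when it is done.

```bash
ls; mkdir -p pics
cat > h.py <<'E'
import numpy as np, cv2
from workcell import env
def save(n,img): cv2.imwrite('pics/'+n,cv2.cvtColor(np.ascontiguousarray(img),cv2.COLOR_RGB2BGR))
def cloud(s,R=None,t=None):
    K=s['K'];k1=s['k1'];h,w=s['z_map'].shape
    u,v=np.meshgrid(np.arange(w),np.arange(h))
    p=np.stack([u,v],-1).reshape(-1,1,2).astype(np.float64)
    q=cv2.undistortPoints(p,K,np.array([k1,0,0,0.])).reshape(h,w,2)
    z=s['z_map'][...,None]
    c=np.concatenate([q*z,z],-1)
    if 'R' in s: return (c-s['t'])@s['R']   # R^T (c-t)
    return c
E
python3 - <<'E'
from h import *
import pickle
st=env.read_state();print(st, env.tcp_to_grasp)
for n in['top','side']:
    s=env.snapshot(n);save(n+'0.png',s['color']);pickle.dump(s,open(n+'0.pkl','wb'));print(n,s['K'],s['k1'],s['R'],s['t'])
E
```

```text
pics
{'clock': 0.0, 'qpos': array([-1.39759651e+00,  4.91535019e-01,  1.55947161e+00, -4.48130084e-05,
        1.09169421e+00, -1.05610724e-01]), 'joint_vel': array([-0.00116139,  0.00055294,  0.00090623,  0.00050159,  0.00071753,
       -0.00057292]), 'joint_efforts': array([-1.78401682e-03, -6.12645435e+01, -2.58184290e+01,  6.91886432e-02,
        4.82281123e-02, -1.29433161e-04]), 'tcp_pos': array([ 0.17196844, -0.6006106 ,  0.21406936]), 'tcp_rot': array([ 0.56488807, -0.56437355,  0.42596226, -0.42537057]), 'ft_force': array([-0.02650911,  0.09785381, -0.35232496]), 'ft_torque': array([-0.01029804,  0.03341667,  0.05181789]), 'width': 0.09532127826054887} 0.0188
top [[431.54280365   0.         272.71696628]
 [  0.         431.54280365 204.24172015]
 [  0.           0.           1.        ]] -0.1138745146904347 [[-0.01376802 -0.99979736 -0.01468608]
 [-0.99359006  0.01532771 -0.11199932]
 [ 0.11220173  0.01304994 -0.99359975]] [0.03697124 0.57002521 0.90169846]
side [[532.97454696   0.         286.56557188]
 [  0.         532.97454696 212.50571173]
 [  0.           0.           1.        ]] -0.19722175477007053 [[-0.7527491  -0.6582395   0.00946335]
 [-0.39200265  0.43664473 -0.80973779]
 [ 0.52886928 -0.61323905 -0.58671556]] [0.44474769 0.23768678 0.97609799]
```

View pics/top0.png

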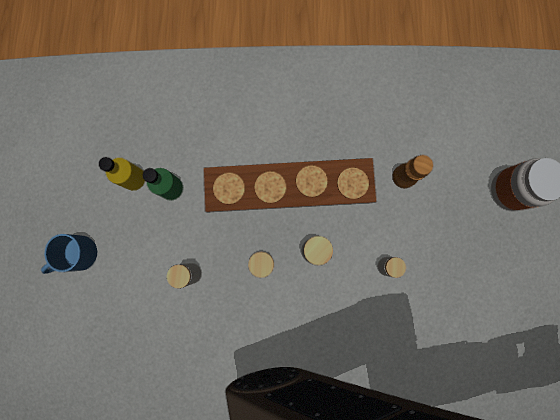

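View pics/side0.png

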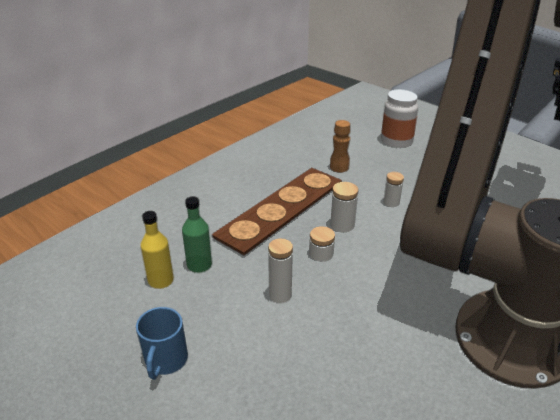

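The green bottle is at top (160,183) and side (197,240), next to the left (+y) end of the ledge. The mill is at (418,170), at the right end.

Things that could be mistaken for others:
- **Yellow bottle:** top (122,172). It is the look-alike, so I leave it alone.
- **Big jar:** (540,182), and the mug at (70,252). Neither belongs to the job.
- **Canister lids:** (179,276) is probably slim, (261,264) squat, (318,250) broad and (395,267) small.

Next I'll measure heights and diameters from depth.

```bash
cat >> h.py <<'E'
def find(s,seed,htol=0.006,win=28):
    P=cloud(s);u,v=seed
    ok=s['z_map']>0
    z0=np.median(P[v-2:v+3,u-2:u+3,2])
    m=np.zeros(ok.shape,np.uint8);m[v-win:v+win,u-win:u+win]=1
    m=((m>0)&ok&(abs(P[...,2]-z0)<htol)).astype(np.uint8)
    n,l=cv2.connectedComponents(m)
    m=l==l[v,u]
    p=P[m];c,r=cv2.minEnclosingCircle(p[:,:2].astype(np.float32))
    return np.array(c),2*r,np.median(p[:,2]),2*np.sqrt(len(p)/np.pi)*s['z_map'][v,u]/s['K'][0,0],p[:,:2].mean(0)
def coaster(s,seed,z=0.023,win=24):
    # segmentation by colour: cork bright vs dark wood
    u,v=seed;hsv=s['color'][...,0].astype(int)
    m=np.zeros(hsv.shape,np.uint8);m[v-win:v+win,u-win:u+win]=1
    m=((m>0)&(hsv>130)&(s['color'][...,0]>s['color'][...,2].astype(int)+25)).astype(np.uint8)
    m=cv2.morphologyEx(m,cv2.MORPH_CLOSE,np.ones((5,5)))
    n,l=cv2.connectedComponents(m);m=(l==l[v,u]).astype(np.uint8)
    cs,_=cv2.findContours(m,cv2.RETR_EXTERNAL,cv2.CHAIN_APPROX_NONE);c=max(cs,key=cv2.contourArea)
    return c.reshape(-1,2).astype(float)
def plane(s,uv,z):
    q=cv2.undistortPoints(np.asarray(uv,float).reshape(-1,1,2),s['K'],np.array([s['k1'],0,0,0.])).reshape(-1,2)
    d=np.c_[q,np.ones(len(q))]@s['R'];o=-s['R'].T@s['t']
    return (o+d*((z-o[2])/d[:,2])[:,None])[:,:2]
E
python3 - <<'E'
from h import *
import pickle
s=pickle.load(open('top0.pkl','rb'))
np.set_printoptions(precision=4,suppress=True)
P=cloud(s)
print('table',P[330,100],P[120,300],P[300,500])
for n,x in dict(slim=(179,276),squat=(261,264),broad=(318,250),small=(395,267),cap=(151,176),mill=(420,166),ycap=(107,164)).items(): print(n,*find(s,x))
for x in [(229,188),(270,186),(312,181),(353,183)]:
    c=plane(s,coaster(s,x),0.023);cc,r=cv2.minEnclosingCircle(c.astype(np.float32));e=cv2.fitEllipse(c.astype(np.float32));print(cc,2*r,e, P[x[1],x[0],2])
img=cv2.resize(s['color'][140:300,80:440],None,fx=2.2,fy=2.2,interpolation=cv2.INTER_CUBIC);save('crop0.png',img)
E
```

```text
table [ 0.2955  0.4219 -0.0026] [ 0.7681 -0.0363 -0.    ] [ 0.3489 -0.4806  0.0006]
slim [0.4231 0.2119] 0.04740837961435318 0.13019439181781073 0.04584027716702468 [0.4236 0.2111]
squat [0.4418 0.0555] 0.05351061746478081 0.05716241815267359 0.05331207228096779 [0.4421 0.0554]
broad [ 0.469  -0.0606] 0.05823567137122154 0.10537004625340479 0.05765658428241767 [ 0.4691 -0.06  ]
small [ 0.4326 -0.22  ] 0.042838744819164276 0.08012627354045113 0.04164609437747871 [ 0.4328 -0.219 ]
cap [0.6145 0.2584] 0.0277031771838665 0.17028665826138023 0.02699759430186491 [0.6142 0.2581]
mill [ 0.6332 -0.2667] 0.041619922965765 0.1406779150812659 0.03843852201063322 [ 0.6317 -0.266 ]
ycap [0.6389 0.3461] 0.02716582827270031 0.16990271219299438 0.025655522429918223 [0.6381 0.3454]
(0.6096956729888916, 0.1260332316160202) 0.06935755163431168 ((0.6094943284988403, 0.12623243033885956), (0.06673227995634079, 0.06705751270055771), 32.73529052734375) 0.021829180349068705
(0.6106018424034119, 0.034552495926618576) 0.06936953216791153 ((0.6105092167854309, 0.03458450734615326), (0.0665801391005516, 0.06703931093215942), 85.28453826904297) 0.023157251971987786
(0.6228283047676086, -0.05695248022675514) 0.06936588883399963 ((0.6226162314414978, -0.05674344673752785), (0.06674239784479141, 0.06685879081487656), 9.060430526733398) 0.023228940874505822
(0.6166041493415833, -0.148199200630188) 0.06884748488664627 ((0.6166871190071106, -0.14836563169956207), (0.0667819157242775, 0.06701837480068207), 41.481082916259766) 0.024890329807656545
```

View pics/crop0.png

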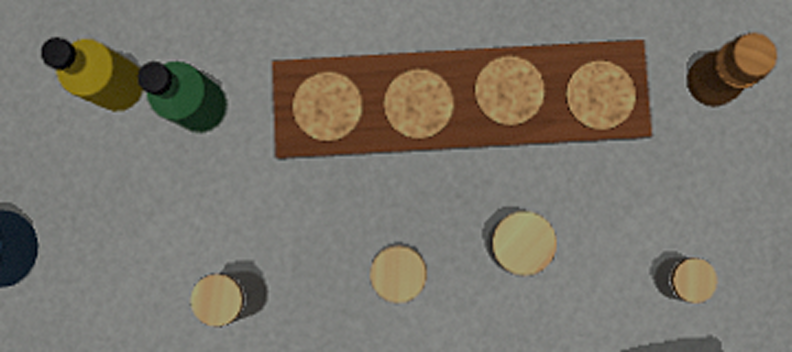

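All sizes and heights match the list: slim 130/46, squat 57/54, broad 105/58 and small 80/42 mm. The bottle is at the coaster_1 end, so slim goes to 1, broad to 2, small to 3 and squat to 4. I'll place the shortest first, with the jaws along world x. Next is an IK check.

```bash
cat >> h.py <<'E'
from scipy.spatial.transform import Rotation as Rr
def quat(sx):
    x=np.array([sx,0,0.]);y=np.array([0,0,-1.]);z=np.cross(x,y)
    q=Rr.from_matrix(np.c_[x,y,z]).as_quat();return np.r_[q[3],q[:3]]
G=env.tcp_to_grasp
CAN=dict(slim=([.4233,.2115],.130,.040),squat=([.442,.0555],.057,.022),broad=([.469,-.0603],.105,.035),small=([.4327,-.2195],.080,.028))
CO=dict(slim=[.6096,.1261],broad=[.6106,.0346],small=[.6227,-.0568],squat=[.6166,-.1483])
E
python3 - <<'E'
from h import *
np.set_printoptions(precision=3,suppress=True)
r=env.read_state()['tcp_rot'];print(Rr.from_quat(np.r_[r[1:],r[0]]).as_matrix())
for sx in(1,-1):
  for n in CAN:
    (c,h,d)=CAN[n]; g=h-d-G
    print(sx,n,*[env.ik(p,quat(sx)) for p in ([*c,g],[*c,g+.14],[*CO[n],g+.023],[*CO[n],g+.14])])
E
```

```text
[[ 0.275 -0.     0.961]
 [-0.961  0.001  0.275]
 [-0.001 -1.     0.   ]]
1 slim [ 0.324  0.5    2.067 -0.     0.574  0.324] [ 0.324  0.28   1.922 -0.     0.939  0.324] [ 0.098  0.623  1.681 -0.     0.838  0.098] [ 0.098  0.491  1.569 -0.     1.082  0.098]
1 squat [-0.024  0.588  2.167 -0.     0.387 -0.024] [-0.024  0.322  2.05  -0.     0.769 -0.024] [-0.34   0.71   1.683 -0.     0.748 -0.34 ] [-0.34   0.563  1.598 -0.     0.98  -0.34 ]
1 broad [-0.268  0.538  2.081 -0.     0.523 -0.268] [-0.268  0.306  1.949 -0.     0.887 -0.268] [-0.051  0.637  1.723 -0.     0.781 -0.051] [-0.051  0.495  1.62  -0.     1.026 -0.051]
1 small [-0.606  0.582  2.062 -0.     0.497 -0.606] [-0.606  0.348  1.943 -0.     0.851 -0.606] [-0.197  0.677  1.698 -0.     0.767 -0.197] [-0.197  0.533  1.604 -0.     1.004 -0.197]
-1 slim None None None None
-1 squat None None None None
-1 broad None None None None
-1 small [-0.606  0.582  2.062 -0.     0.497  2.536] [-0.606  0.348  1.943 -0.     0.851  2.536] None None
```

```bash
cat >> h.py <<'E'
Q=quat(1)
def log(t):
    s=env.read_state();print(t,round(s['clock'],2),s['tcp_pos'].round(4),'w',round(s['width'],4),'F',s['ft_force'].round(1))
    return s
def pick(n,first=False):
    c,h,d=CAN[n];g=h-d-G
    env.goto([*c,max(g+.14,h+.03)],Q);log('above')
    env.move_straight([*c,g],speed=.12);log('down')
    env.set_gripper(0.02);log('gripped')
    env.move_straight([*c,g+.14],speed=.15);log('lifted')
def place(n,dxy=(0,0)):
    c,h,d=CAN[n];g=h-d-G;p=np.array(CO[n])+dxy
    env.move_straight([*p,g+.14],speed=.2);log('over')
    env.move_straight([*p,g+.035],speed=.12)
    env.move_straight([*p,g+.0235],speed=.03);log('set')
E
python3 - <<'E'
from h import *
env.goto([.3,-.45,.28],Q)
pick('squat')
s=env.snapshot('side');save('side1.png',s['color'])
E
```

```text
above 2.99 [0.4424 0.0549 0.1563] w 0.0955 F [ 0.3  0.2 -0.1]
down 4.31 [0.4423 0.0555 0.0166] w 0.0948 F [0.1 0.4 0.1]
gripped 5.05 [0.442  0.0555 0.0162] w 0.0537 F [-0.1  0.4  0.2]
lifted 6.13 [0.4416 0.0555 0.1555] w 0.0534 F [ 0.4  0.1 -2.4]
```

View pics/side1.png

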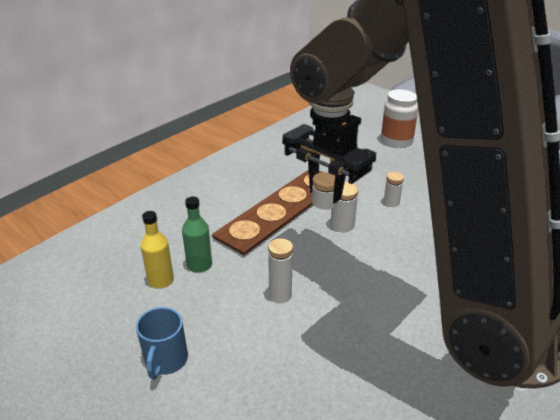

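The side picture shows squat held upright between the fingers at (323,190), with width 53.5 mm. The long side of the gripper body runs along the jaw axis. I'll place it now.

```bash
cat >> h.py <<'E'
def release(n):
    c,h,d=CAN[n];g=h-d-G;p=np.array(CO[n])
    env.set_gripper(0.095);log('open')
    t=env.read_state()['tcp_pos']
    env.move_straight([t[0],t[1],g+.023+max(.07,d+.05)],speed=.12);log('up')
E
python3 - <<'E'
from h import *
place('squat');release('squat')
pos=env.read_state()['tcp_pos']
env.move_straight([pos[0]-.1,pos[1],.28],speed=.2) if 0 else None
s=env.snapshot('side');save('side2.png',s['color'])
s=env.snapshot('wrist');save('wrist2.png',s['color'])
s=env.snapshot('top');save('top2.png',s['color'])
E
```

```text
over 7.67 [ 0.6162 -0.1478  0.1562] w 0.0535 F [ 0.8 -0.1 -0.7]
set 9.23 [ 0.6165 -0.1483  0.0395] w 0.0536 F [-0.3 -0.1 -1.3]
open 10.1 [ 0.6166 -0.1483  0.0397] w 0.0949 F [0.1 0.2 1.1]
up 10.85 [ 0.6163 -0.1482  0.1107] w 0.0952 F [ 0.1 -0.2 -0. ]
```

View pics/side2.png

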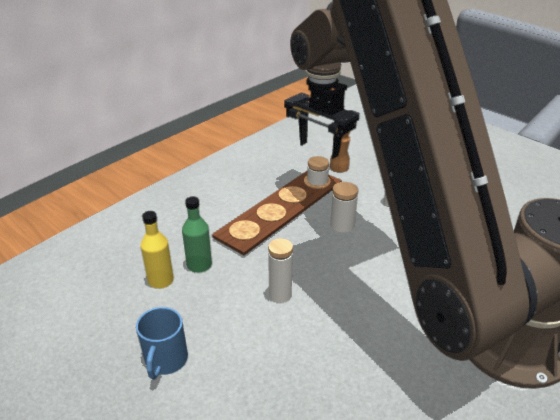

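View pics/wrist2.png

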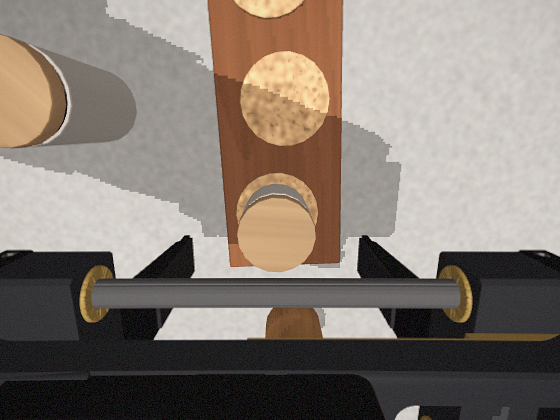

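Side: squat stands on coaster 4 at (318,172). Wrist: the lid at (277,232) is centred sideways on the coaster at (277,205). Now small goes to coaster 3.

```bash
cat >> h.py <<'E'
def raise_(z):
    t=env.read_state()['tcp_pos'];env.move_straight([t[0],t[1],z],speed=.2)
E
python3 - <<'E'
from h import *
raise_(.17)
pick('small');place('small');release('small');raise_(.19)
s=env.snapshot('side');save('side3.png',s['color'])
s=env.snapshot('wrist');save('wrist3.png',s['color'])
s=env.snapshot('top');save('top3.png',s['color'])
E
```

```text
above 12.25 [ 0.4336 -0.2197  0.173 ] w 0.0949 F [ 0.8 -0.1 -0.3]
down 13.57 [ 0.433  -0.2196  0.0337] w 0.095 F [0.4 0.4 0.1]
gripped 14.46 [ 0.4327 -0.2195  0.0332] w 0.0414 F [ 0.4 -0.7 -0. ]
lifted 15.54 [ 0.4324 -0.2193  0.1725] w 0.0413 F [-0.6 -0.5 -1.8]
over 16.94 [ 0.6221 -0.0574  0.1732] w 0.0418 F [ 0.5 -0.3 -0.5]
set 18.5 [ 0.6227 -0.0568  0.0565] w 0.0416 F [ 0.1 -0.  -1.6]
open 19.52 [ 0.6227 -0.0568  0.0567] w 0.0948 F [ 0.2 -0.  -0.2]
up 20.32 [ 0.6223 -0.0567  0.1336] w 0.0951 F [-0.6  0.2  1. ]
```

View pics/side3.png

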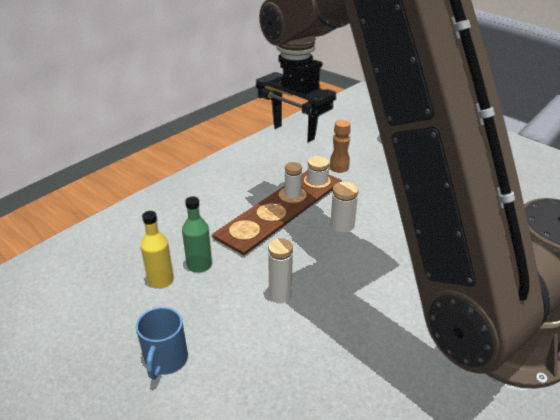

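View pics/wrist3.png

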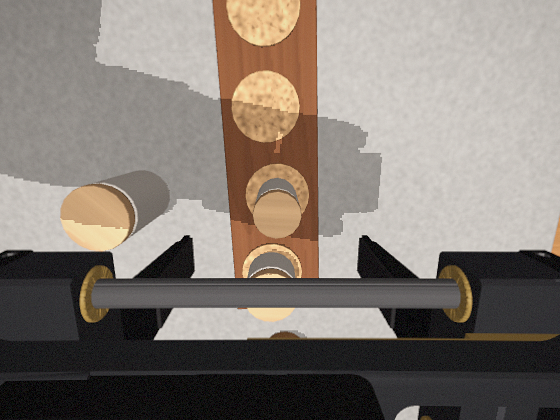

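Small at side (293,182) stands on coaster 3, squat at (318,172) on coaster 4, and both look centred. Next is broad to coaster 2, then slim to coaster 1.

Run:
```python
from h import *
pick('broad');place('broad');release('broad');raise_(.22)
s=env.snapshot('wrist');save('wrist4.png',s['color'])
pick('slim')
s=env.snapshot('side');save('side4.png',s['color'])
```

```text
above 21.55 [ 0.4694 -0.0605  0.1913] w 0.0952 F [ 0.6 -0.2 -0.5]
down 22.87 [ 0.4693 -0.0604  0.0516] w 0.0951 F [-0.8 -1.1  1. ]
gripped 23.56 [ 0.4692 -0.0603  0.0513] w 0.0578 F [ 1.1 -0.6  1.3]
lifted 24.64 [ 0.4685 -0.0602  0.1904] w 0.0575 F [-0.1  0.4 -3.7]
over 25.64 [0.6099 0.0344 0.1908] w 0.0581 F [-0.2 -0.3 -3.5]
set 27.2 [0.6105 0.0346 0.0745] w 0.0576 F [-0.7 -0.7 -4.1]
open 28.02 [0.6106 0.0346 0.0747] w 0.0951 F [-0.3 -1.1 -0.2]
up 28.88 [0.6103 0.0346 0.1586] w 0.0952 F [ 0.1 -0.  -0.5]
above 30.38 [0.4243 0.2112 0.2111] w 0.095 F [-0.4  0.4  0.1]
down 31.7 [0.4236 0.2116 0.0717] w 0.095 F [0.1 0.2 0.4]
gripped 32.54 [0.4233 0.2115 0.0712] w 0.0456 F [0.1 0.1 0. ]
lifted 33.62 [0.4229 0.2114 0.2105] w 0.0456 F [-0.2  0.5 -3.6]
```

View pics/wrist4.png

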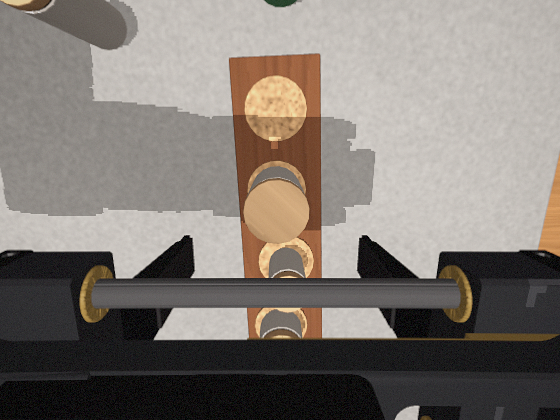

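View pics/side4.png

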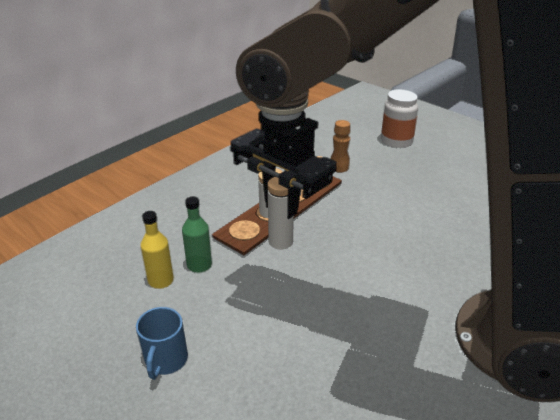

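Wrist: broad at (276,205) is centred on coaster 2. Side: slim hangs upright at (282,215). I'll place slim, then move the arm away and measure everything.

Run:
```python
from h import *
np.set_printoptions(precision=4,suppress=True)
place('slim');release('slim');raise_(.25)
env.move_straight([.45,.08,.25],speed=.2)
env.goto([.172,-.5,.3],Q);env.dwell(.5);log('away')
s=env.snapshot('top');save('top5.png',s['color'])
P=cloud(s);R,t=s['R'],s['t']
for n in CAN:
    h=CAN[n][1]
    c=R@np.r_[CO[n],h+.023]+t;a=c/c[2];r2=a[0]**2+a[1]**2
    uv=(s['K']@np.r_[a[:2]*(1+s['k1']*r2),1])[:2].round().astype(int)
    f=find(s,tuple(uv));print(n,uv,f[0],f[1:4],'err mm',(f[0]-CO[n])*1e3,'z err',f[2]-h-.023)
for n,u in dict(cap=(151,176),mill=(420,166)).items():print(n,find(s,u)[0],find(s,u)[2])
s=env.snapshot('side');save('side5.png',s['color'])
```

```text
over 34.85 [0.609  0.1264 0.2111] w 0.0457 F [-1.   0.6 -1.7]
set 36.41 [0.6096 0.1261 0.0945] w 0.0457 F [-0.3 -0.1 -2.7]
open 37.38 [0.6096 0.1261 0.0947] w 0.0949 F [0.3 0.  1.6]
up 38.27 [0.6093 0.1261 0.1835] w 0.0948 F [ 0.6 -0.8 -0.6]
away 42.52 [ 0.172 -0.5    0.3  ] w 0.0949 F [ 0.3 -0.4  0.1]
slim [220 178] [0.6088 0.1273] (0.046498022973537445, np.float64(0.1531089042409951), np.float64(0.04528575775218356)) err mm [-0.7542  1.1672] z err 0.00010890424099509882
squat [357 178] [ 0.616  -0.1487] (0.05385913327336311, np.float64(0.08021790990064193), np.float64(0.05324812804866917)) err mm [-0.6337 -0.4287] z err 0.0002179099006419244
broad [269 178] [0.6099 0.0346] (0.05799378827214241, np.float64(0.12819814932080686), np.float64(0.05747537236644481)) err mm [-0.6927 -0.0479] z err 0.0001981493208068688
small [314 174] [ 0.6214 -0.0576] (0.04178903251886368, np.float64(0.1030581453860902), np.float64(0.04124906654361632)) err mm [-1.2756 -0.7927] z err 5.8145386090203977e-05
cap [0.6144 0.2584] 0.1701962223988156
mill [ 0.6322 -0.2672] 0.14042476229734865
```

View pics/top5.png

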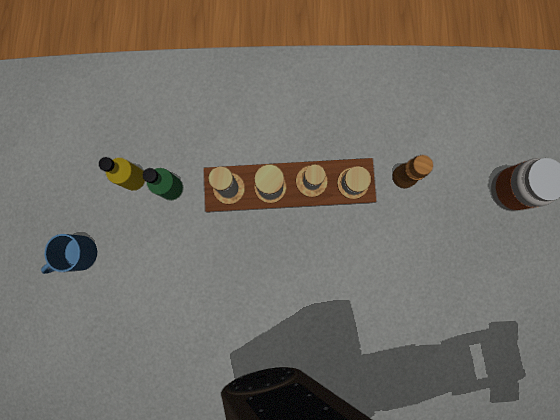

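View pics/side5.png

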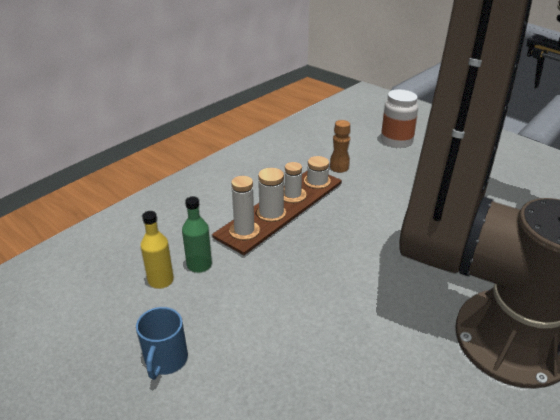

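The top view shows lids at (220,178), (269,178), (314,174) and (357,178), each over its coaster. The side view shows them upright, falling in height from bottle to mill. Offsets are all under 2 mm, so I'm handing in.

```bash
python3 -c "
from h import *
env.close_job()"
```

```text
the job is handed in; nothing more can be done
```

All four canisters stand on the ledge in order of height, and the job was handed in at about 43 s of the 96 s. From the green oil bottle to the pepper mill they are slim on coaster 1, broad on 2, small on 3 and squat on 4. `close_job` gave no verdict.

My last checks, from the top and side cameras with the arm moved away:
- **Position:** every lid centre was within about 1.5 mm of its coaster's centre, against a limit of 12 mm. The camera calibration is itself only good to about 2 mm.
- **Height:** every lid top was within 0.3 mm of where it should be with the canister standing on its coaster, and all four looked upright in the side view.
- **Bottle and mill:** the bottle moved less than 0.2 mm and the mill about 1 mm between first and last measurement, which is within the measuring error.

None of these checks failed or disagreed. The yellow look-alike, the mug and the jar were left alone.

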